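# Load the board dryer and click its timer to six

## Robot

A 6-joint arm with a two-finger parallel gripper is mounted at the origin on the work surface. World frame = base frame: x ahead of the robot, y to its left, z up, the work surface at z = 0. Lengths are in m, angles in rad, forces in N, time in s.
With the tool pointing down it reaches from about 0.3 to 0.875 m from the base axis. Payload 4.2 kg.
Tool frame: the origin (TCP) lies midway between the tips of the shut fingers; the grasp point (between the pads) lies 19 mm behind it; z points along the fingers, y is the line along which they close (so a half turn about z gives the same grasp; the last joint's range is limited). The gripper opens to 85 mm and grips with 20 to 120 N. Pads are 22 mm wide; open, the fingers measure 114 mm over their backs; the gripper's body (76 mm by 85 mm) begins 54 mm behind the grasp point. The pads swing forward as they close: fully open they stand 13 mm farther back than shut.
Start: joints at [-1.223, 0.32, 1.565, -0, 1.257, -0.02], TCP at [0.207, -0.537, 0.231] pointing down, gripper open.
Joint ranges: [-3.11, 3.11], [-0.84, 2.01], [0.21, 2.61], [-1.34, 4.49], [0.05, 2.63], [-2.56, 2.56]. Speed limits (rad/s): [2.57, 2.57, 3.14, 3.14, 3.14, 3.14].

## Interface

Orientations are given as a unit quaternion [w, x, y, z].
In Python, from plant import arm gives the robot as it stands.
- The arm moves only by the tool servo_tool, never from a script. Its argument "deltas" is a list of rows, each a list of 7 numbers: the shift along the tool's x, y, z normalised to -1 to 1, where 1 is 40 mm, then the turn, a rotation vector about the tool's x, y, z normalised to -1 to 1, where 1 is 0.08 rad, then the gripper command: -1 is fully open, 1 is shut, values between are in proportion. In form: [[dx, dy, dz, wx, wy, wz, hand], ...]. A call has 1 to 20 rows; each row shifts and turns the commanded pose from where the row before left it, along the tool's axes as they then stand; what a row does not reach is not made up. A row lasts 1/12 s, in which the tool goes at most 41.7 mm and 7.16 degrees, less where a joint would pass 70% of its speed; a pose out of reach is approached as far as the arm can. A call with a number of a shift or a turn outside -1 to 1 is refused whole. A call with a gripper value outside its range is refused whole. The fingers move at their own pace and stop on an object; "squeeze" is the grip in N (left out, the last holds). Time passes only in rows, so rows that do not move let the fingers close. It gives the time, the measured TCP pose, the force, the opening and the grip force at its end, in the units of the state.
- arm.get_obs(): the state, without advancing time (a new reading comes with each control period).
- arm.grab_frame(name): name is "scene" or "top" or "wrist"; returns a dict with "frame" (480x640x3 uint8, red, green, blue), "fx", "fy", "cx", "cy" (pixels), "D" ([k1, k2, p1, p2, k3] as OpenCV has them; the pictures are not rectified), "R" (3x3) and "t" (3): a world point X has camera coordinates R X + t. Camera axes: x right, y down, z forward; pixel columns grow to the right and rows downward; lengths in m; the calibration is good to about 2 mm. A picture is of the moment at which its call begins. There is no depth.
- arm.sign_off(): hands the job in; it is judged then, once.
Trained networks look in the newest picture that a camera, given by its name, has taken for a name from the list of things; names that differ only in an ending like _2 or _b are one class to them, and where a whole thing is asked for, a point or a joint stands for the part that bears it (a point fixed in the world has none). Each returns a list of dicts, best first, with "conf" (0 to 1); they miss things now and then, are a little off and sometimes report something else, mostly with a low value. They report only what shows in the picture. A call takes as long as a camera call. They do not tell look-alikes from the thing itself.
- arm.spot_in(name, camera): "bbox" ([left, top, right, bottom] in pixels, round what is visible of it).
The state is a dict: "t": time; "joint_positions": joint angles; "qd": joint speeds; "tau": joint torques, N m; "tcp_pos": TCP position; "tcp_rot": TCP orientation; "ft_force": force on the tool from outside, world axes, zero at the start; "ft_torque": the same for the moment, N m; "opening": finger opening in m; "grip_force": force on a finger pad.
Only numpy, scipy, OpenCV 4.12 (cv2) and the standard library are available. Lean on these libraries where they do the work, as an engineer would, in place of code of your own. Each camera call takes 0.05 s, during which the arm holds its last target. There are 200 camera calls.

## Task

Load the dryer: lift the basket of washed boards straight up out of its draining cradle without letting it swing or catch, carry it level to the dryer's well and lower it until it stands flat on the well floor before you let go. Then click the timer, the dial on the right as seen from the robot, clockwise from whatever it shows to its 6 mark, leave it resting in that click, and let go. Leave the temperature dial and everything else on the bench alone.

Things in the scene. Friction and masses are not known exactly. Their poses are not given: they have to be found in the camera images.
- basket: Stainless wire basket, 74 (its x) x 104 (its y) x 64 mm high, three boards fixed upright in it, rigid arched handle; 0.27-0.53 kg. Origin: centre of underside, z up. Hangs by two trunnion pins, 8 mm diameter, one out of each end wall (52 to 72 mm from centre along y, axis 62 mm above the underside), and can swing about y until lifted. Handle straps 16 mm wide at y = +-50 mm.
- basket_grip (a point): Middle of the handle's black grip: a straight bar along the basket's y, 74 mm long, 14 mm thick (along basket x), 16 mm high (102 to 118 mm above the basket's underside). This point is the bar's centre, 110 mm above the underside; axes as the basket's. The bar is free underneath for 45 mm, down to the boards' tops (57 mm).
- stand: Fixed steel draining cradle: drip tray 110 (x) x 170 mm (y), two uprights 8 mm thick (58 to 66 mm from centre along y), 31 mm wide, each with a slot in its top, open upward, 11 mm wide, 16 mm deep, its bottom 115 and its mouth 131 mm above the table. The basket's pins lie in the slots, basket y along cradle y, its underside 57 mm above the table. Origin: centre of underside, z up.
- stand_mid (a point): Point midway between the two slots at the pin axis, 119 mm above the table; axes as the cradle's.
- dryer: Fixed white warm-air dryer, 290 mm deep (x -150 to +140), 220 mm wide (y); origin at the table, z up, front (-x) to the robot. Flat top, x -45 to +140, is 105 mm high; the console, x -150 to -45, slopes at 30 degrees down to 44 mm at the front. Open well in the top, 98 (x) x 128 (y) mm, 50 mm deep, centred at x = 45 mm, y = 0: the basket stands in it, its y along the dryer's y, either way round.
- well_floor (a point): Centre of the well's floor, 55 mm above the table; axes as the dryer's. The standing basket's underside rests here.
- timer (a joint): Angle of the timer dial, rad: 0 at its anticlockwise stop, growing clockwise seen from outside the console. 12 click places, marks 0 to 11, every 24 degrees (0.419): mark 6 is 2.513. Each click peaks at about 0.06 N m; let go, the dial falls into the nearest place. Starts at mark 0 to 3. Marks are ticks on the console round the dial, 0 at its lower left; ticks 0, 5, 10 are long.
- timer_grip (a point): On the axis of the timer, the right-hand of two like black dials (dryer x -97.5, y -48 mm), 27 mm out from the console face, to grip. z: out along the axis (30 degrees off vertical, to the robot); x: along the bar to its nose; both turn with the dial. At 0 the nose is 132 degrees anticlockwise of straight up the slope. Bar 12 mm thick, 36 long, 5 to 33 mm out; skirt 46 mm wide, 5 high.
- temp_grip (a point): The same point and axes on the left-hand dial (dryer y = +48 mm), the temperature dial, of the same form, set at any mark: not to be turned.
- temp_nose (a point): Tip of the temperature dial's nose, 23 mm from its axis.
- spray: Bystander: blue spray bottle with white top, 48 mm diameter, 152 mm tall, between cradle and dryer; origin under its centre.
- brush: Bystander: wooden board brush 95 by 16 by 18 mm (long along its x), lying in front of the cradle; origin under its centre.
- tip_cleaner: Bystander: round black pot of brass wool, 66 mm diameter, 67 mm tall, behind the cradle; origin under its centre.
- cutters: Bystander: red-handled flush cutters 150 by 55 by 12 mm, lying between cradle and dryer, jaws away from the robot; origin at the table 46 mm behind the jaw tips.
- scale: Bystander: black pocket scale 120 by 70 by 18 mm, far left; origin under its centre.
- solder_stand: Bystander: white stand with a solder spool, 75 by 85 by 79 mm, far right; origin under its centre.
- module_a: Bystander: small circuit module 50 by 26 by 9 mm, to the right; origin under its centre.
- module_b: Bystander: small circuit module like the other, to the left; origin under its centre.
Things that resemble listed ones, but are neither listed nor needed, are in the scene too. What is shaped like the stand but brown is not meant.

How it is judged:
On the way, in this order (a step that is already met when the one before it is completed fails the run):
1. the basket is lifted straight up out of the cradle's slots: its underside more than 75 mm above the table (pins clear of the slots) while still within 20 mm of over the cradle's middle (z of basket in the frame of stand above 0.075 m and horizontal distance between basket and stand_mid below 0.02 m), for 0.05 s.
2. the basket is lowered onto the well floor (within 6 mm) while still held (z of basket in the frame of well_floor below 0.006 m and horizontal distance between basket and well_floor below 0.03 m and contact force between the fingers and basket above 1 N), for 0.05 s.
3. the timer dial is brought to its 6 mark (within 0.12 rad) (value of joint timer between 2.393 and 2.633 rad), for 0.2 s.
At the end, for the whole second after the job is handed in: The basket stands flat (tilt under 0.06 rad) and at rest on the well floor (underside within 4 mm of it, centre within 25 mm of the well's), and the timer dial rests at its 6 mark (2.513 rad, within 0.12) (all of step 3 and z of basket in the frame of well_floor between -0.004 and 0.004 m and horizontal distance between basket and well_floor below 0.025 m and angle between basket's own z axis and vertical below 0.06 rad and linear speed of basket below 0.02 m/s); the robot touches nothing.
It fails at once if the basket swings or tips more than 0.30 rad (angle between basket's own z axis and vertical above 0.3 rad).
It fails at once if the basket catches on or is pressed against the cradle with more than 35 N (contact force between basket and stand above 35 N).
It fails at once if the temperature dial is turned (nose moved more than 6 mm) (distance of temp_nose from where it was at the start of the episode above 0.006 m).
It fails at once if a bystander is pushed more than 20 mm (distance of any of spray, brush, tip_cleaner, cutters, scale, solder_stand, module_a, module_b from where it was at the start of the episode above 0.02 m).
It also fails if it takes over 70 s, if anything falls off the work surface, if the arm or the gripper's body presses on something with over 40 N, if the wrist force passes 120 N, or if a joint passes its speed limit or range.

## Working session

There is one attempt and no reset: what is moved stays moved. The work goes in short steps, Python scripts to look and compute and a tool call to move; the robot and the scene stay as the last step left them, time stands still between calls to the robot, and variables do not carry over. Pictures are saved under pics/ and viewed, at most 10 in all, crops included, and the job is handed in when it is done.

Besides the shell and the picture viewer there is one more tool, called after "Request:" as name(argument=value, ...) on one line, values as JSON. servo_tool: Moves the arm, as the interface text tells. Its arguments: {"type":"object","properties":{"deltas":{"type":"array","items":{"type":"array","items":{"type":"number"}}},"squeeze":{"type":"number"}},"required":["deltas"]}

```bash
mkdir -p pics; python3 - <<'E'
from plant import arm
import cv2
o=arm.get_obs(); print(o['tcp_pos'],o['tcp_rot'],o['opening'],o['t'])
for c in ['scene','top']:
    f=arm.grab_frame(c); cv2.imwrite(f'pics/{c}0.png',f['frame'][:,:,::-1]); print(c,f['fx'],f['cx'],f['cy'],f['D'],f['R'],f['t'])
    for n in ['basket','basket_grip','stand','dryer','timer','timer_grip','temp_grip','spray','cutters','tip_cleaner','brush']:
        print(n,[( [int(v) for v in d['bbox']],round(d['conf'],2)) for d in arm.spot_in(n,c)][:3])
E
```

```text
[ 0.2065657  -0.53609908  0.23048776] [-8.61222601e-04  9.83140854e-01  1.82847741e-01 -1.54055646e-04] 0.08510078832456094 0.0
scene 519.4283120161843 320.6475183913497 246.92096159430372 [-0.09700141  0.          0.          0.          0.        ] [[-0.24438928  0.9696695  -0.00386644]
 [ 0.62103228  0.15345623 -0.7686157 ]
 [-0.74470987 -0.19024262 -0.63969911]] [ 0.1719976  -0.21583315  1.79976092]
basket [([233, 242, 287, 288], 0.6)]
basket_grip [([231, 239, 287, 291], 0.94)]
stand [([124, 189, 184, 240], 0.91), ([225, 255, 293, 312], 0.8)]
dryer [([343, 258, 448, 369], 0.89), ([415, 258, 433, 277], 0.58)]
timer [([380, 254, 395, 272], 0.64), ([230, 306, 257, 337], 0.16)]
timer_grip [([377, 255, 391, 271], 0.66)]
temp_grip [([416, 260, 436, 277], 0.66)]
spray [([316, 273, 333, 320], 0.63), ([381, 256, 392, 271], 0.45)]
cutters [([333, 241, 358, 273], 0.7)]
tip_cleaner [([202, 225, 212, 236], 0.69), ([231, 306, 254, 334], 0.66)]
brush []
top 514.6707356528057 325.06755761162594 241.1609836219237 [-0.01641519  0.          0.          0.          0.        ] [[-0.0256691  -0.99963497 -0.00842812]
 [-0.9950147   0.02636138 -0.09618118]
 [ 0.09636825  0.00591721 -0.99532816]] [-0.03692672  0.52725621  1.41764286]
basket [([354, 193, 406, 231], 0.76), ([159, 300, 172, 307], 0.7), ([110, 240, 146, 286], 0.17)]
basket_grip [([355, 191, 408, 227], 0.81)]
stand [([496, 260, 576, 302], 0.96), ([340, 188, 410, 237], 0.68), ([253, 246, 269, 261], 0.47)]
dryer [([197, 160, 282, 269], 0.71)]
timer [([253, 243, 268, 259], 0.69)]
timer_grip [([253, 245, 269, 259], 0.68)]
temp_grip [([215, 243, 234, 258], 0.62), ([299, 257, 321, 306], 0.57)]
spray [([298, 192, 315, 212], 0.84), ([353, 192, 407, 229], 0.43)]
cutters [([302, 255, 323, 307], 0.76), ([253, 245, 271, 260], 0.21)]
tip_cleaner [([364, 161, 389, 188], 0.92)]
brush [([375, 232, 382, 269], 0.67)]
```

```bash
python3 - <<'E'
import cv2
i=cv2.imread('pics/top0.png')[140:320,180:420]
cv2.imwrite('pics/top0c.png',cv2.resize(i,(800,600),interpolation=cv2.INTER_CUBIC))
E
cat > h.py <<'E'
import numpy as np, cv2
from plant import arm
from scipy.spatial.transform import Rotation as Rn
def K(f): return np.array([[f['fx'],0,f['cx']],[0,f['fy'],f['cy']],[0,0,1.]])
def ray(f,uv):
    p=cv2.undistortPoints(np.array([[uv]],float),K(f),np.array(f['D']))[0,0]
    R=np.array(f['R']);t=np.array(f['t']); return -R.T@t, R.T@np.array([p[0],p[1],1])
def at(f,uv,z):
    c,d=ray(f,uv); return c+d*(z-c[2])/d[2]
def proj(f,X):
    return cv2.projectPoints(np.atleast_2d(X).astype(float),cv2.Rodrigues(np.array(f['R']))[0],np.array(f['t'],float),K(f),np.array(f['D'],float))[0][:,0]
def rot(o):
    q=o['tcp_rot']; return Rn.from_quat([q[1],q[2],q[3],q[0]])
def go(pos,R=None):
    """needed shift in tool axes (unit 40 mm) and turn (unit .08 rad) to reach pos,R"""
    o=arm.get_obs(); r=rot(o)
    s=r.inv().apply(np.array(pos)-o['tcp_pos'])/.04
    w=(r.inv()*(R or r)).as_rotvec()/.08
    print('t',round(o['t'],2),'tcp',np.round(o['tcp_pos'],4),'shift',np.round(s,2),'turn',np.round(w,2)); return s,w
E
```

```text
(no output)
```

View pics/top0c.png

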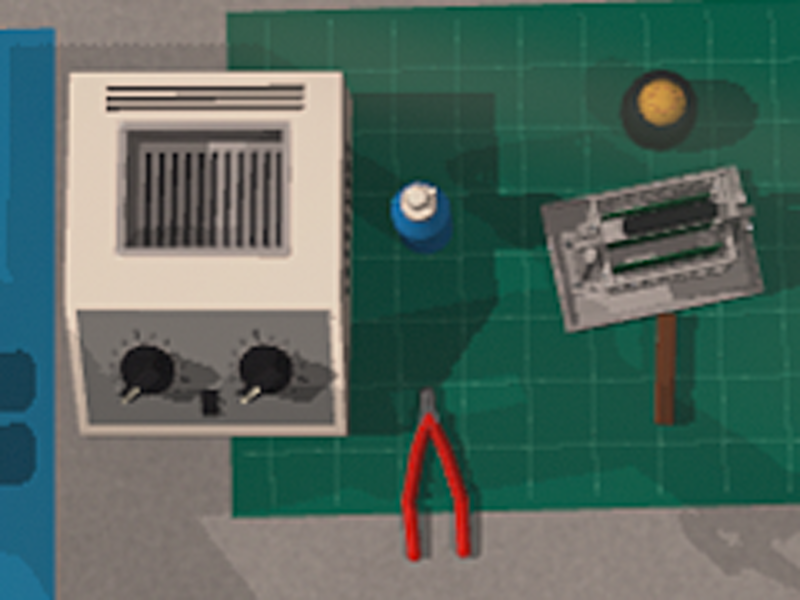

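View pics/scene0.png

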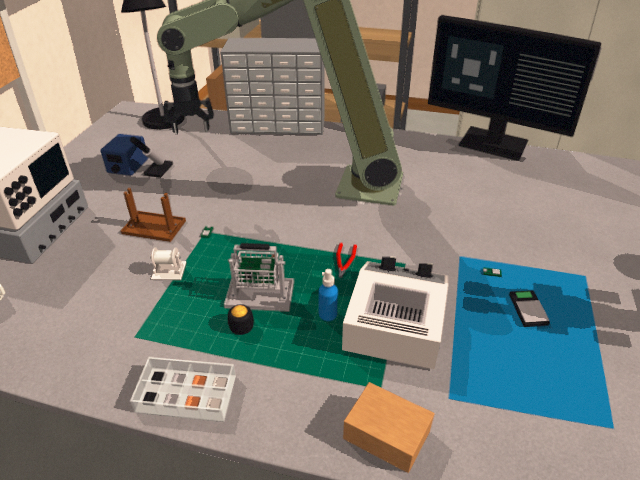

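Top crop (×3.33, offset 180,140): the well's rim runs (118–290, 123–255). The timer is at (265,370) with its nose lower left, so near mark 0. The basket's black grip runs from (625,226) to (717,207) and the tray corners are at (545,207), (737,170), (763,290), (567,330). The brown look-alike lies far right and isn't needed.

```bash
python3 - <<'E'
from h import *
f=arm.grab_frame('top')
c=lambda x,y:(180+x/3.3333,140+y/3.3333)
def P(n,x,y,z):
    p=at(f,c(x,y),z); print(n,np.round(p,4)); return p
a=P('gripL',625,226,.167);b=P('gripR',717,207,.167); print('mid',(a+b)/2,'yaw of y',np.degrees(np.arctan2(*(a-b)[:2])))
t=[P('tray',*q,.004) for q in [(545,207),(737,168),(763,290),(567,330)]]; print(np.mean(t,0))
w=[P('well',*q,.105) for q in [(120,124),(290,124),(290,255),(117,255)]]; print(np.mean(w,0))
d=[P('top',*q,.105) for q in [(69,72),(343,72),(331,311),(78,311)]]
e=[P('front',*q,.044) for q in [(82,435),(347,434)]]
P('timer',265,370,.1);P('temp',147,370,.1)
P('spray',418,201,.152)
s=arm.grab_frame('scene')
for zc in [(.5,)]: pass
m=(a+b)/2; print('scene grip',proj(s,[m,a,b]))
E
```

```text
gripL [ 0.5947 -0.1615  0.167 ]
gripR [ 0.6075 -0.2322  0.167 ]
mid [ 0.60107045 -0.19682707  0.167     ] yaw of y -10.246755795922732
tray [ 0.6392 -0.1062  0.004 ]
tray [ 0.6687 -0.2725  0.004 ]
tray [ 0.5624 -0.2904  0.004 ]
tray [ 0.5325 -0.1219  0.004 ]
[ 0.60068482 -0.19775602  0.004     ]
well [0.6988 0.2375 0.105 ]
well [0.6949 0.1002 0.105 ]
well [0.5885 0.1018 0.105 ]
well [0.5922 0.2404 0.105 ]
[0.64360171 0.16996382 0.105     ]
top [0.7428 0.2787 0.105 ]
top [0.7364 0.0568 0.105 ]
top [0.5426 0.0698 0.105 ]
top [0.548  0.2718 0.105 ]
front [0.4518 0.2837 0.044 ]
front [0.447  0.0641 0.044 ]
timer [0.4972 0.1237 0.1   ]
temp [0.4997 0.2179 0.1   ]
spray [ 0.6209 -0.0035  0.152 ]
scene grip [[253.37655645 246.47134456]
 [267.74075607 247.05987981]
 [239.08639571 245.88549638]]
```

Request:
servo_tool(deltas=[[0,0,-0.05,0,0,-1,-1],[0,0,-0.05,0,0,-1,-1],[0,0,-0.05,0,0,-1,-1],[0,0,-0.05,0,0,-1,-1],[0,0,-0.05,0,0,-1,-1],[0,0,-0.05,0,0,-1,-1],[0,0,-0.05,0,0,-1,-1],[0,0,-0.05,0,0,-1,-1],[0,0,-0.05,0,0,-1,-1],[0,0,-0.05,0,0,-1,-1],[0,0,-0.05,0,0,-1,-1],[0,0,-0.05,0,0,-1,-1],[0,0,-0.05,0,0,-1,-1],[0,0,-0.05,0,0,-1,-1],[0,0,-0.05,0,0,-1,-1],[0,0,-0.05,0,0,-1,-1],[0,0,-0.05,0,0,-1,-1],[0,0,0,0,0,-0.24,-1]], squeeze=40)

```text
t: 2.8
tcp_pos: [0.2068, -0.5367, 0.2658]
tcp_rot: [0.0, 0.641, 0.767, -0.0]
ft_force: [1.0, 0.1, -0.0]
opening: 0.0858
grip_force: 0.0
```

```bash
cat >> h.py <<'E'
def down(yaw):
    """tool z down, tool y at angle yaw (deg) in the world"""
    a=np.radians(yaw); y=np.array([np.cos(a),np.sin(a),0]); z=np.array([0,0,-1.])
    return Rn.from_matrix(np.c_[np.cross(y,z),y,z])
E
python3 - <<'E'
from h import *
go([.601,-.197,.26],down(10.2)); print(arm.get_obs()['joint_positions'])
E
```

```text
t 2.8 tcp [ 0.2068 -0.5367  0.2658] shift [ 6.61 11.2   0.14] turn [0.   0.01 0.  ]
[-1.22299907e+00  3.00399039e-01  1.50525869e+00  1.04032273e-05
  1.33501339e+00 -1.40128329e+00]
```

Request:
servo_tool(deltas=[[0.44,0.745,0,0,0,0,-1],[0.44,0.745,0,0,0,0,-1],[0.44,0.745,0,0,0,0,-1],[0.44,0.745,0,0,0,0,-1],[0.44,0.745,0,0,0,0,-1],[0.44,0.745,0,0,0,0,-1],[0.44,0.745,0,0,0,0,-1],[0.44,0.745,0,0,0,0,-1],[0.44,0.745,0,0,0,0,-1],[0.44,0.745,0,0,0,0,-1],[0.44,0.745,0,0,0,0,-1],[0.44,0.745,0,0,0,0,-1],[0.44,0.745,0,0,0,0,-1],[0.44,0.745,0,0,0,0,-1],[0.44,0.745,0,0,0,0,-1],[0,0,0,0,0,0,-1]])

```text
t: 4.13
tcp_pos: [0.6046, -0.194, 0.2644]
tcp_rot: [0.0, 0.641, 0.768, 0.002]
ft_force: [-1.1, -0.2, -0.5]
opening: 0.0854
grip_force: 0.0
```

```bash
python3 - <<'E'
from h import *
go([.601,-.197,.26],down(10.2))
f=arm.grab_frame('wrist'); g=f['frame'][:,:,::-1].copy()
y=np.array([-.177,.984,0])*.037; m=np.array([.601,-.197,.175])
for p in proj(f,[m,m+y,m-y]): print(p); cv2.circle(g,tuple(int(v) for v in p),4,(0,0,255),1)
cv2.imwrite('pics/w1.png',g); print(arm.spot_in('basket_grip','wrist')[:2],np.array(f['R']),f['t'])
E
```

```text
t 4.13 tcp [ 0.6046 -0.194   0.2644] shift [-0.06 -0.1   0.11] turn [ 0.03 -0.02  0.02]
[309.67265616 247.43045235]
[309.54506254 195.74396783]
[309.80260127 294.6994347 ]
[{'bbox': [270.6, 138.3, 355.8, 304.2], 'conf': 0.87}] [[ 0.98370693  0.17975461  0.00299349]
 [ 0.17108655 -0.9411265   0.29156525]
 [ 0.05522745 -0.28630261 -0.95654626]] [-0.56067518 -0.33432321  0.32143772]
```

View pics/w1.png

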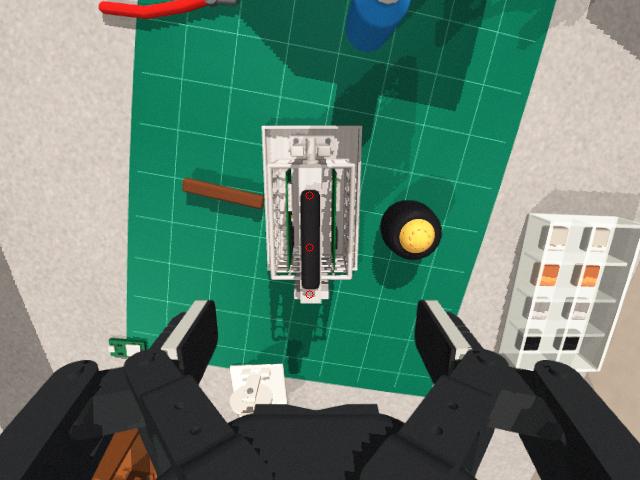

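Request:
servo_tool(deltas=[[0,-0.1,0.1,0,0,0,-1],[0,0,0.4,0,0,0,-1],[0,0,0.4,0,0,0,-1],[0,0,0.4,0,0,0,-1],[0,0,0.4,0,0,0,-1],[0,0,0.4,0,0,0,-1],[0,0,0.4,0,0,0,-1],[0,0,0.3,0,0,0,-1],[0,0,0.08,0,0,0,-1],[0,0,0,0,0,0,-1],[0,0,0,0,0,0,-1]], squeeze=20)

```text
t: 5.15
tcp_pos: [0.5962, -0.1999, 0.1508]
tcp_rot: [0.0, 0.643, 0.766, 0.0]
ft_force: [-0.2, -0.1, 0.7]
opening: 0.0859
grip_force: 0.0
```

```bash
python3 - <<'E'
from h import *
go([.6005,-.1945,.148],down(10.2))
f=arm.grab_frame('wrist'); g=f['frame'][:,:,::-1].copy()
m=np.array([.6005,-.1945,.175]); 
print(proj(f,[m,m+[-.0065,.0364,0]])); 
cv2.imwrite('pics/w2.png',g)
E
```

```text
t 5.15 tcp [ 0.5962 -0.1999  0.1508] shift [0.11 0.13 0.07] turn [ 0.01  0.01 -0.04]
[[329.0856061  321.44266709]
 [330.20454092 229.83542288]]
```

View pics/w2.png

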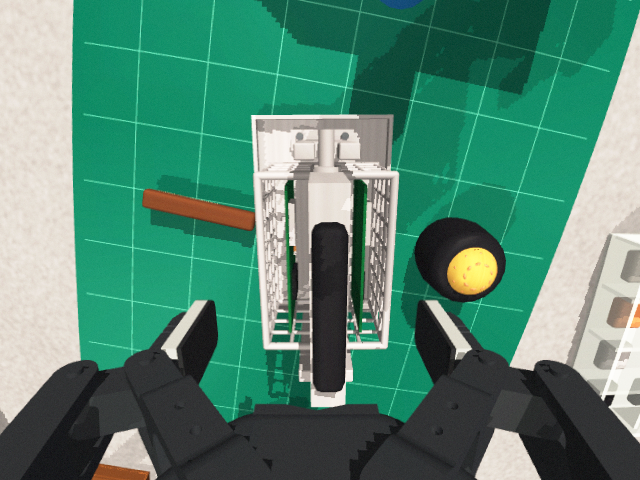

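Request:
servo_tool(deltas=[[0.07,0.06,0.04,0,0,0,-1],[0.07,0.06,0.03,0,0,0,-1],[0,0,0,0,0,0,-1],[0,0,0,0,0,0,-1]])

```text
t: 5.53
tcp_pos: [0.6006, -0.1923, 0.1475]
tcp_rot: [0.0, 0.642, 0.767, 0.0]
ft_force: [0.4, -0.1, 0.5]
opening: 0.0854
grip_force: 0.0
```

```bash
python3 - <<'E'
from h import *
go([.6003,-.193,.148],down(10.2))
E
```

```text
t 5.53 tcp [ 0.6006 -0.1923  0.1475] shift [-0.02 -0.01 -0.01] turn [ 0.    0.   -0.01]
```

Request:
servo_tool(deltas=[[0,0,0,0,0,0,0.5],[0,0,0,0,0,0,0.5],[0,0,0,0,0,0,0.5],[0,0,0,0,0,0,0.5],[0,0,0,0,0,0,0.5],[0,0,0,0,0,0,0.5],[0,0,0,0,0,0,0.7],[0,0,0,0,0,0,1],[0,0,0,0,0,0,1],[0,0,0,0,0,0,1]])

```text
t: 6.37
tcp_pos: [0.6004, -0.1927, 0.1474]
tcp_rot: [0.0, 0.642, 0.767, -0.0]
ft_force: [-0.0, 0.3, 1.1]
opening: 0.0151
grip_force: 20.2
```

Request:
servo_tool(deltas=[[0,0,0,0,0,0,1],[0,0,0,0,0,0,1],[0,0,0,0,0,0,1],[0,0,-0.05,0,0,0,1],[0,0,-0.08,0,0,0,1],[0,0,-0.1,0,0,0,1],[0,0,-0.1,0,0,0,1],[0,0,-0.12,0,0,0,1],[0,0,-0.12,0,0,0,1],[0,0,-0.15,0,0,0,1]], squeeze=80)

```text
t: 7.2
tcp_pos: [0.6002, -0.1926, 0.1764]
tcp_rot: [-0.0, 0.642, 0.767, -0.0]
ft_force: [-0.1, -0.1, -4.6]
opening: 0.0134
grip_force: 78.0
```

```bash
python3 - <<'E'
from h import *
o=arm.get_obs(); print(o['ft_force'],o['ft_torque'])
go([.6003,-.193,.28],down(10.2))
E
```

```text
[-0.08122914 -0.09222454 -4.56318084] [-0.00244129 -0.01490984 -0.0611957 ]
t 7.2 tcp [ 0.6002 -0.1926  0.1764] shift [-0.01 -0.   -2.59] turn [-0.01 -0.   -0.02]
```

Request:
servo_tool(deltas=[[0,0,-0.2,0,0,0,1],[0,0,-0.3,0,0,0,1],[0,0,-0.4,0,0,0,1],[0,0,-0.4,0,0,0,1],[0,0,-0.4,0,0,0,1],[0,0,-0.4,0,0,0,1],[0,0,-0.3,0,0,0,1],[0,0,-0.2,0,0,0.3,1],[0,0,0,0,0,0.4,1],[0,0,0,0,0,0.5,1],[0,0,0,0,0,0.5,1],[0,0,0,0,0,0.5,1],[0,0,0,0,0,0.37,1],[0,0,0,0,0,0,1]])

```text
t: 8.37
tcp_pos: [0.6001, -0.1925, 0.2801]
tcp_rot: [-0.0, 0.718, 0.696, -0.0]
ft_force: [0.5, 0.4, -5.3]
opening: 0.0132
grip_force: 78.1
```

```bash
python3 - <<'E'
from h import *
go([.6436,.170,.275],down(-1.6))
E
```

```text
t 8.37 tcp [ 0.6001 -0.1925  0.2801] shift [9.09 0.81 0.13] turn [-0.01 -0.   -0.04]
```

Request:
servo_tool(deltas=[[0.2,0.05,0,0,0,0,1],[0.4,0.05,0,0,0,0,1],[0.6,0.05,0,0,0,0,1],[0.6,0.05,0,0,0,0,1],[0.6,0.05,0,0,0,0,1],[0.6,0.05,0,0,0,0,1],[0.6,0.05,0,0,0,0,1],[0.6,0.05,0,0,0,0,1],[0.6,0.05,0,0,0,0,1],[0.6,0.05,0,0,0,0,1],[0.6,0.05,0,0,0,0,1],[0.6,0.05,0,0,0,0,1],[0.6,0.05,0,0,0,0,1],[0.6,0.05,0,0,0,0,1],[0.6,0.05,0,0,0,0,1],[0.4,0.05,0,0,0,0,1],[0.3,0,0,0,0,0,1],[0,0,0,0,0,0,1],[0,0,0,0,0,0,1],[0,0,0,0,0,0,1]])

```text
t: 10.03
tcp_pos: [0.6429, 0.1691, 0.2801]
tcp_rot: [0.0, 0.718, 0.696, -0.001]
ft_force: [0.3, -0.3, -5.4]
opening: 0.0134
grip_force: 78.1
```

```bash
python3 - <<'E'
from h import *
go([.6436,.170,.275],down(-1.6))
f=arm.grab_frame('wrist'); g=f['frame'][:,:,::-1].copy()
c=np.array([.6436,.170,.105]); a=np.radians(-1.6); x=np.array([np.cos(a),np.sin(a),0]); y=np.array([-x[1],x[0],0])
for sx,sy in [(1,1),(1,-1),(-1,1),(-1,-1)]:
    p=proj(f,c+sx*.049*x+sy*.064*y)[0]; print(p); cv2.circle(g,tuple(int(v) for v in p),4,(0,0,255),1)
cv2.imwrite('pics/w3.png',g)
E
```

```text
t 10.03 tcp [0.6429 0.1691 0.2801] shift [0.02 0.02 0.13] turn [-0.    0.02 -0.03]
[370.72062896 145.82209535]
[365.04636449 277.70170068]
[261.51032926 145.9708069 ]
[267.45941837 277.8329161 ]
```

View pics/w3.png

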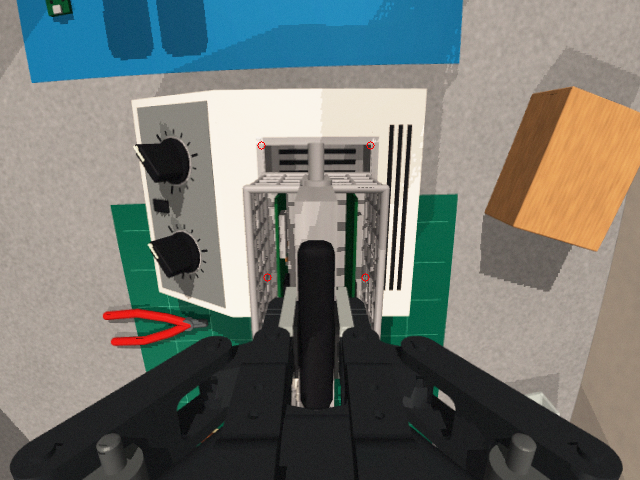

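Request:
servo_tool(deltas=[[0.02,0.02,0.2,0,0,0,1],[0,0,0.3,0,0,0,1],[0,0,0.3,0,0,0,1],[0,0,0.3,0,0,0,1],[0,0,0.3,0,0,0,1],[0,0,0.2,0,0,0,1],[0,0,0.2,0,0,0,1],[0,0,0.1,0,0,0,1],[0,0,0.1,0,0,0,1],[0,0,0.1,0,0,0,1],[0,0,0.1,0,0,0,1],[0,0,0.1,0,0,0,1],[0,0,0,0,0,0,1]])

```text
t: 11.17
tcp_pos: [0.6435, 0.171, 0.1873]
tcp_rot: [-0.0, 0.717, 0.697, -0.001]
ft_force: [0.3, -0.4, -6.0]
opening: 0.0132
grip_force: 78.1
```

```bash
python3 - <<'E'
from h import *
o=arm.get_obs(); print(o['ft_force'],o['ft_torque'])
go([.6436,.170,.1455],down(-1.6))
E
```

```text
[ 0.30301001 -0.3627945  -5.98855085] [-0.03704799  0.04792119  0.02184626]
t 11.17 tcp [0.6435 0.171  0.1873] shift [-0.02  0.01  1.04] turn [-0.02  0.01 -0.02]
```

Inside the rim (underside at about 97 mm) with no contact. I'll keep lowering.

Request:
servo_tool(deltas=[[0,0,0.1,0,0,0,1],[0,0,0.15,0,0,0,1],[0,0,0.15,0,0,0,1],[0,0,0.15,0,0,0,1],[0,0,0.15,0,0,0,1],[0,0,0.1,0,0,0,1],[0,0,0.07,0,0,0,1],[0,0,0.05,0,0,0,1],[0,0,0,0,0,0,1]])

```text
t: 11.92
tcp_pos: [0.6437, 0.171, 0.1508]
tcp_rot: [-0.0, 0.717, 0.697, -0.0]
ft_force: [0.1, 0.3, -5.0]
opening: 0.0133
grip_force: 78.1
```

Request:
servo_tool(deltas=[[0,0,0.04,0,0,0,1],[0,0,0.03,0,0,0,1],[0,0,0.03,0,0,0,1],[0,0,0,0,0,0,1]])

```text
t: 12.25
tcp_pos: [0.6438, 0.171, 0.1472]
tcp_rot: [-0.0, 0.717, 0.697, -0.0]
ft_force: [0.3, -0.4, -5.6]
opening: 0.0134
grip_force: 78.1
```

Request:
servo_tool(deltas=[[0,0,0.03,0,0,0,1],[0,0,0.03,0,0,0,1],[0,0,0,0,0,0,1]])

```text
t: 12.5
tcp_pos: [0.6441, 0.1712, 0.1458]
tcp_rot: [0.0, 0.717, 0.697, 0.001]
ft_force: [-0.9, 0.8, -0.9]
opening: 0.0135
grip_force: 78.6
```

Request:
servo_tool(deltas=[[0,0,0.02,0,0,0,1],[0,0,0.01,0,0,0,1],[0,0,0,0,0,0,1],[0,0,0,0,0,0,1]])

```text
t: 12.83
tcp_pos: [0.6442, 0.1711, 0.1457]
tcp_rot: [0.001, 0.717, 0.697, 0.001]
ft_force: [-3.2, 0.2, 4.3]
opening: 0.0127
grip_force: 79.1
```

Request:
servo_tool(deltas=[[0,0,0,0,0,0,1],[0,0,0,0,0,0,0.6],[0,0,0,0,0,0,0.4],[0,0,0,0,0,0,-0.2],[0,0,0,0,0,0,-0.6],[0,0,0,0,0,0,-0.6],[0,0,0,0,0,0,-0.6],[0,0,0,0,0,0,-0.6],[0,0,-0.2,0,0,0,-0.6],[0,0,-0.4,0,0,0,-0.6],[0,0,-0.6,0,0,0,-0.6],[0,0,-0.6,0,0,0,-0.6],[0,0,-0.6,0,0,0,-0.6],[0,0,-0.4,0,0,0,-0.6],[0,0,-0.2,0,0,0,-0.6],[0,0,0,0,0,0,-0.6]], squeeze=30)

```text
t: 14.17
tcp_pos: [0.6447, 0.1712, 0.2664]
tcp_rot: [0.001, 0.717, 0.697, 0.002]
ft_force: [0.8, -0.2, 0.4]
opening: 0.0682
grip_force: 0.0
```

```bash
python3 - <<'E'
from h import *
f=arm.grab_frame('top')
g=f['frame'][:,:,::-1]; cv2.imwrite('pics/t4.png',np.hstack([cv2.resize(g[155:275,190:290],(500,600),interpolation=cv2.INTER_CUBIC)]))
o=arm.get_obs(); print(o['tcp_pos'],o['joint_positions'])
w=arm.grab_frame('wrist'); cv2.imwrite('pics/w4.png',w['frame'][:,:,::-1])
E
```

```text
[0.64404513 0.17109228 0.26446489] [ 2.42449459e-01  4.50847616e-01  1.27722157e+00 -1.10711523e-04
  1.41190864e+00  2.71853494e-01]
```

View pics/w4.png

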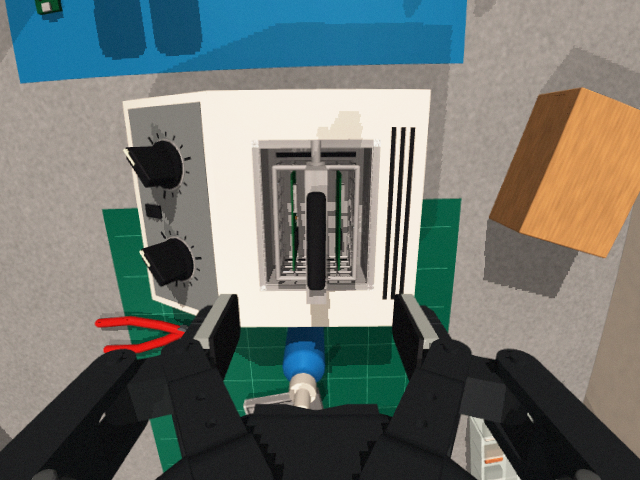

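The wrist picture shows the basket standing freely in the well at about (316,220), with the timer at (168,262) and its nose to the lower left. Next is the move to the timer.

```bash
cat >> h.py <<'E'
A=np.radians(-1.6); X=np.array([np.cos(A),np.sin(A),0]); Y=np.array([-X[1],X[0],0]); Z=np.array([0,0,1.])
U=X*np.cos(np.pi/6)+Z*.5; N=-X*.5+Z*np.cos(np.pi/6)   # up the slope, out of the console
F=np.array([.6436,.170,.0])-.1425*X-.048*Y+[0,0,.0743]  # timer axis at the face
def dialR(phi):
    """tool z into console, tool y at phi deg anticlockwise of U"""
    p=np.radians(phi); y=np.cos(p)*U+np.sin(p)*Y
    return Rn.from_matrix(np.c_[np.cross(y,-N),y,-N])
def nose(m,h=.033,r=.023,F=F):
    p=np.radians(132-24*m); return F+h*N+r*(np.cos(p)*U+np.sin(p)*Y)
E
python3 - <<'E'
from h import *
print(F)
go([.435,.128,.264],dialR(42))
f=arm.grab_frame('wrist'); g=f['frame'][:,:,::-1].copy()
print('axis top',proj(f,F+.033*N),'face',proj(f,F))
for m in range(5): print(m,proj(f,nose(m)))
E
```

```text
[0.49981532 0.12599755 0.0743    ]
t 14.27 tcp [0.6435 0.171  0.2631] shift [-1.23 -5.18 -0.02] turn [-6.26 -2.39 -8.96]
axis top [[150.51141546 270.21019998]] face [[178.55667833 259.93635732]]
0 [[138.23348647 250.79006414]]
1 [[142.6451596 247.4496844]]
2 [[148.59862821 248.02917818]]
3 [[155.06695661 252.60360668]]
4 [[160.83693321 260.43476056]]
```

Request:
servo_tool(deltas=[[-0.14,-0.58,0,0,0,0,0],[-0.14,-0.58,0,0,0,0,0],[-0.14,-0.58,0,0,0,0,0],[-0.14,-0.58,0,0,0,0,0],[-0.14,-0.58,0,0,0,0,0],[-0.14,-0.58,0,0,0,0,0],[-0.14,-0.58,0,0,0,0,0],[-0.14,-0.58,0,0,0,0,0],[-0.14,-0.58,0,0,0,0,0],[0,0,0,-0.6,-0.23,-0.86,0],[0,0,0,-0.6,-0.23,-0.86,0],[0,0,0,-0.6,-0.23,-0.86,0],[0,0,0,-0.6,-0.23,-0.86,0],[0,0,0,-0.6,-0.23,-0.86,0],[0,0,0,-0.6,-0.23,-0.86,0],[0,0,0,-0.6,-0.23,-0.86,0],[0,0,0,-0.6,-0.23,-0.86,0],[0,0,0,-0.6,-0.23,-0.86,0],[0,0,0,-0.6,-0.23,-0.86,0],[0,0,0,0,0,0,0]])

```text
t: 15.98
tcp_pos: [0.4308, 0.1258, 0.261]
tcp_rot: [0.228, 0.419, 0.874, 0.096]
ft_force: [-0.4, 0.2, -0.5]
opening: 0.0427
grip_force: 0.0
```

```bash
python3 - <<'E'
from h import *
o=arm.get_obs(); print(o['joint_positions'])
go(F+.13*N,dialR(42))
f=arm.grab_frame('wrist'); g=f['frame'][:,:,::-1].copy()
print('axis top',proj(f,F+.033*N),'face',proj(f,F))
c=[tuple(int(v) for v in proj(f,nose(m))[0]) for m in range(5)]; print(c)
for p in c: cv2.circle(g,p,2,(0,0,255),-1)
cv2.circle(g,tuple(int(v) for v in proj(f,F+.033*N)[0]),3,(0,255,0),1)
for m in range(12): cv2.circle(g,tuple(int(v) for v in proj(f,nose(m,0,.029))[0]),2,(255,0,255),-1)
cv2.imwrite('pics/w5.png',g)
E
```

```text
[ 0.40836079 -0.1093514   2.08709933 -0.3202462   0.73412311 -0.07558827]
t 15.98 tcp [0.4308 0.1258 0.261 ] shift [ 0.57 -0.56  1.67] turn [-0.3  -0.11 -0.33]
axis top [[294.14921091 196.06322303]] face [[296.96590718 190.73297222]]
[(293, 170), (303, 172), (312, 178), (318, 187), (319, 198)]
```

View pics/w5.png

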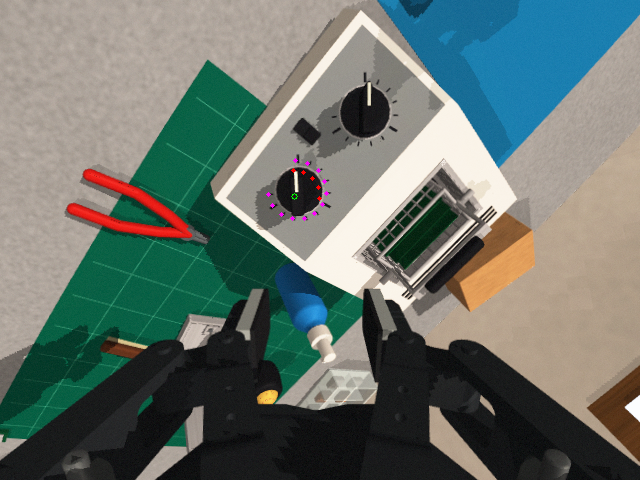

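The wrist picture shows the timer's white stripe from (297,192) to its tip at (296,171), which matches the mark 0 prediction (293,170) to about 2–3 mm. I'll close in to 80 mm and refine.

Request:
servo_tool(deltas=[[0,0,0,-0.3,-0.11,-0.33,0],[0.08,-0.08,0.4,0,0,0,0],[0.08,-0.08,0.4,0,0,0,0],[0.08,-0.08,0.4,0,0,0,0],[0.08,-0.08,0.4,0,0,0,0],[0.08,-0.08,0.4,0,0,0,0],[0.08,-0.08,0.4,0,0,0,0],[0.08,-0.08,0.4,0,0,0,0],[0,0,0,0,0,0,0],[0,0,0,0,0,0,0]])

```text
t: 16.87
tcp_pos: [0.4629, 0.1276, 0.1501]
tcp_rot: [0.238, 0.407, 0.876, 0.103]
ft_force: [-0.1, 0.0, 0.3]
opening: 0.0427
grip_force: 0.0
```

```bash
python3 - <<'E'
from h import *
o=arm.get_obs(); print(o['joint_positions'])
go(F+.08*N,dialR(42))
f=arm.grab_frame('wrist'); g=f['frame'][:,:,::-1].copy()
print('axis top',proj(f,F+.033*N),'face',proj(f,F),'nose0',proj(f,nose(0)),'bar end',proj(f,nose(0,.033,.018)))
print('du per mm tool x,y',proj(f,F+.033*N+.01*rot(o).as_matrix()[:,0])-proj(f,F+.033*N),proj(f,F+.033*N+.01*rot(o).as_matrix()[:,1])-proj(f,F+.033*N))
u,v=proj(f,F+.033*N)[0].astype(int); x0,y0=max(u-100,0),max(v-75,0); print('crop',x0,y0)
c=g[y0:y0+150,x0:x0+200]
cv2.imwrite('pics/w6.png',cv2.resize(c,None,fx=4,fy=4,interpolation=cv2.INTER_CUBIC))
E
```

```text
[ 0.3759405   0.07640281  2.25196369 -0.56304704  0.37815738  0.15529859]
t 16.87 tcp [0.4629 0.1276 0.1501] shift [ 0.09 -0.12  0.1 ] turn [ 0.01  0.01 -0.04]
axis top [[308.94643347 258.54563269]] face [[309.79868436 242.11414931]] nose0 [[308.60609406 221.26467927]] bar end [[308.6812478  229.58233186]]
du per mm tool x,y [[ -0.08571767 -15.90761985]] [[1.66709637e+01 1.02995965e-02]]
crop 208 183
```

View pics/w6.png

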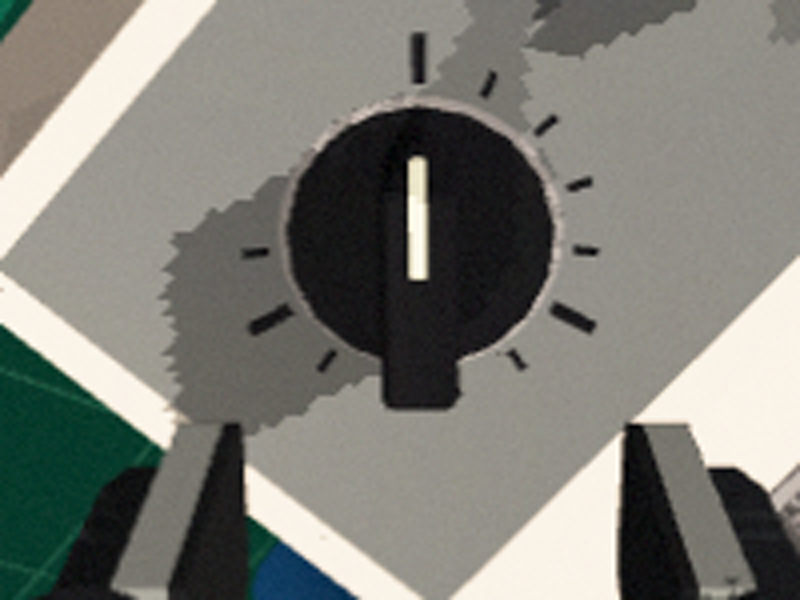

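Crop ×4 with origin (208,183): the stripe runs straight up at u≈312 and the skirt centre is (313.5,240.5). The dial therefore sits about 2.3 mm in +tool y and 2 mm in +tool x from my estimate, at mark 0. Before gripping I'll check joint room for the turn.

```bash
cat > k.py <<'E'
from h import *
from scipy.optimize import least_squares
Rz=lambda a:Rn.from_euler('z',a); Ry=lambda a:Rn.from_euler('y',a)
def fk(q,p):
    h,L1,L2,d,a,e=p; r1=Rz(q[0]); r2=r1*Ry(q[1]); r3=r2*Ry(q[2])
    w=np.array([0,0,h])+r1.apply([a,0,0])+r2.apply([0,0,L1])+r3.apply([e,0,L2])
    r5=r3*Rz(q[3])*Ry(q[4])*Rz(q[5])
    return w+r5.apply([0,0,d]),r5
D=[([-1.223,.32,1.565,0,1.257,-.02],[.2066,-.5361,.2305]),
([-1.223,.3004,1.50526,0,1.335,-1.4013],[.2068,-.5367,.2658]),
([.24245,.45085,1.27722,0,1.41191,.27185],[.64405,.17109,.26446]),
([.40836,-.10935,2.0871,-.32025,.73412,-.07559],[.4308,.1258,.261]),
([.37594,.0764,2.25196,-.56305,.37816,.1553],[.4629,.1276,.1501])]
s=least_squares(lambda p:np.ravel([fk(q,p)[0]-x for q,x in D]),[.15,.4,.4,.2,0,0]); P=s.x
print(P.round(4),abs(s.fun).max())
o=arm.get_obs(); q0=np.array(o['joint_positions']); OFF=fk(q0,P)[1].inv()*rot(o); print('toolrot',OFF.as_euler('zyx').round(3),(fk(np.array(D[2][0]),P)[1]*OFF).as_matrix().round(2))
def ik(x,R,q):
    f=lambda q:np.r_[(fk(q,P)[0]-x)*10,((fk(q,P)[1]*OFF).inv()*R).as_rotvec()]
    r=least_squares(f,q); return r.x,abs(r.fun).max()
E
python3 - <<'E'
from k import *
tr=dialR(42).as_matrix(); F2=F+.0023*tr[:,1]+.002*tr[:,0]; print(F2)
q=q0
for h in [.06,.04,.02,.01]:
    q,e=ik(F2+h*N,dialR(42),q); print(h,q.round(3),round(e,5))
for ph in range(42,-110,-12):
    q,e=ik(F2+.01*N,dialR(ph),q); print(ph,q.round(3),round(e,5))
E
```

```text
[0.1103 0.56   0.3929 0.274  0.0324 0.0144] 0.012005903442620341
toolrot [ 1.571  0.    -0.   ] [[ 0.03  1.    0.  ]
 [ 1.   -0.03  0.  ]
 [ 0.    0.   -1.  ]]
[0.50022094 0.12901269 0.07448549]
0.06 [ 0.381  0.133  2.275 -0.695  0.316  0.296] 0.0
0.04 [ 0.371  0.18   2.282 -0.808  0.272  0.406] 0.0
0.02 [ 0.36   0.228  2.287 -0.959  0.233  0.553] 0.0
0.01 [ 0.355  0.252  2.289 -1.05   0.217  0.643] 0.0
42 [ 0.355  0.252  2.289 -1.05   0.217  0.643] 0.0
30 [ 0.355  0.252  2.289 -1.05   0.217  0.852] 0.0
18 [ 0.355  0.252  2.289 -1.05   0.217  1.062] 0.0
6 [ 0.355  0.252  2.289 -1.05   0.217  1.271] 0.0
-6 [ 0.355  0.252  2.289 -1.05   0.217  1.48 ] 0.0
-18 [ 0.355  0.252  2.289 -1.05   0.217  1.69 ] 0.0
-30 [ 0.355  0.252  2.289 -1.05   0.217  1.899] 0.0
-42 [ 0.355  0.252  2.289 -1.05   0.217  2.109] 0.0
-54 [ 0.355  0.252  2.289 -1.05   0.217  2.318] 0.0
-66 [ 0.355  0.252  2.289 -1.05   0.217  2.528] 0.0
-78 [ 0.355  0.252  2.289 -1.05   0.217  2.737] 0.0
-90 [ 0.355  0.252  2.289 -1.05   0.217  2.946] 0.0
-102 [ 0.355  0.252  2.289 -1.05   0.217  3.156] 0.0
```

Request:
servo_tool(deltas=[[0.07,-0.03,0.2,0,0,0,0],[0.07,-0.03,0.3,0,0,0,0],[0,0,0.3,0,0,0,0],[0,0,0.3,0,0,0,0],[0,0,0.2,0,0,0,0],[0,0,0,0,0,0,0],[0,0,0,0,0,0,0]])

```text
t: 17.5
tcp_pos: [0.4849, 0.13, 0.1041]
tcp_rot: [0.24, 0.406, 0.876, 0.104]
ft_force: [0.2, 0.4, -0.6]
opening: 0.0429
grip_force: 0.0
```

```bash
python3 - <<'E'
from k import *
print(q0.round(3))
tr=dialR(42).as_matrix(); F2=F+.0023*tr[:,1]+.002*tr[:,0]
go(F2+.01*N,dialR(42))
f=arm.grab_frame('wrist'); g=f['frame'][:,:,::-1].copy()
print('axis top',proj(f,F2+.033*N),'skirt',proj(f,F2+.005*N), 'tail',proj(f,nose(0,.033,-.018,F2)))
u,v=proj(f,F2+.033*N)[0].astype(int); x0,y0=max(u-100,0),max(v-110,0); print('crop',x0,y0)
cv2.imwrite('pics/w7.png',cv2.resize(g[y0:y0+150,x0:x0+200],None,fx=4,fy=4,interpolation=cv2.INTER_CUBIC))
E
```

```text
[0.1103 0.56   0.3929 0.274  0.0324 0.0144] 0.012005903442620341
toolrot [ 1.571  0.    -0.   ] [[ 0.03  1.    0.  ]
 [ 1.   -0.03  0.  ]
 [ 0.    0.   -1.  ]]
[ 0.359  0.19   2.282 -0.84   0.257  0.433]
t 17.5 tcp [0.4849 0.13   0.1041] shift [ 0.02 -0.04  0.58] turn [ 0.06  0.03 -0.04]
axis top [[314.09130393 302.23863578]] skirt [[314.06135877 277.9953356 ]] tail [[314.24910323 336.02680191]]
crop 214 192
```

View pics/w7.png

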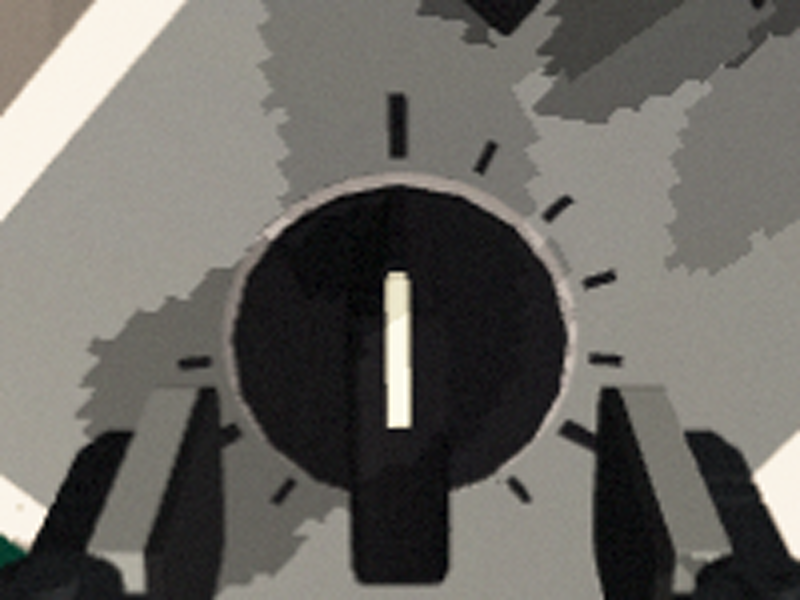

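The bar is centred at u=314.3 with its tail at v=337.5, matching the prediction, and the stripe points at the long tick 0. I'll finish the approach and close.

Request:
servo_tool(deltas=[[0.02,-0.04,0.2,0.06,0.03,-0.04,0],[0,0,0.2,0,0,0,0],[0,0,0.15,0,0,0,0],[0,0,0,0,0,0,0],[0,0,0,0,0,0,0.5],[0,0,0,0,0,0,0.7],[0,0,0,0,0,0,1],[0,0,0,0,0,0,1],[0,0,0,0,0,0,1],[0,0,0,0,0,0,1]], squeeze=30)

```text
t: 18.38
tcp_pos: [0.4943, 0.1298, 0.0845]
tcp_rot: [0.238, 0.405, 0.877, 0.103]
ft_force: [-2.3, 1.0, 7.0]
opening: 0.0114
grip_force: 34.5
```

```bash
python3 - <<'E'
from k import *
tr=dialR(42).as_matrix(); F2=F+.0023*tr[:,1]+.002*tr[:,0]
go(F2+.01*N,dialR(42)); o=arm.get_obs(); print(q0.round(3),o['ft_force'],o['ft_torque'],o['opening'])
E
```

```text
[0.1103 0.56   0.3929 0.274  0.0324 0.0144] 0.012005903442620341
toolrot [ 1.571 -0.    -0.   ] [[ 0.03  1.    0.  ]
 [ 1.   -0.03  0.  ]
 [ 0.    0.   -1.  ]]
t 18.38 tcp [0.4943 0.1298 0.0845] shift [-0.01 -0.01  0.04] turn [ 0.02 -0.    0.  ]
[ 0.348  0.24   2.287 -0.997  0.219  0.582] [-2.27313099  1.0467622   7.03076928] [0.15094899 0.11232391 0.08112194] 0.01139379086681924
```

Request:
servo_tool(deltas=[[0,0,-0.03,0,0,0,1],[0,0,0,0,0,0.5,1],[0,0,0,0,0,0.8,1],[0,0,0,0,0,0.8,1],[0,0,0,0,0,0.8,1],[0,0,0,0,0,0.8,1],[0,0,0,0,0,0.8,1],[0,0,0,0,0,0.7,1],[0,0,0,0,0,0,1]], squeeze=50)

```text
t: 19.13
tcp_pos: [0.4945, 0.13, 0.0849]
tcp_rot: [0.211, 0.578, 0.774, 0.15]
ft_force: [7.7, 1.2, -5.3]
opening: 0.0105
grip_force: 52.0
```

```bash
python3 - <<'E'
from k import *
tr=dialR(42).as_matrix(); F2=F+.0023*tr[:,1]+.002*tr[:,0]
go(F2+.01*N,dialR(-30)); o=arm.get_obs(); print(q0.round(3),o['ft_force'],o['ft_torque'],o['opening'])
E
```

```text
[0.1103 0.56   0.3929 0.274  0.0324 0.0144] 0.012005903442620341
toolrot [ 1.571  0.    -0.   ] [[ 0.03  1.    0.  ]
 [ 1.   -0.03  0.  ]
 [ 0.    0.   -1.  ]]
t 19.13 tcp [0.4945 0.13   0.0849] shift [-0.02 -0.01  0.05] turn [ 0.   -0.02 10.49]
[ 0.348  0.239  2.286 -0.986  0.22   0.989] [ 7.72777424  1.19505449 -5.32972018] [ 0.24085559 -0.32295972  0.0906473 ] 0.010535764003499004
```

Request:
servo_tool(deltas=[[0,0,0,0,0,0.75,1],[0,0,0,0,0,0.75,1],[0,0,0,0,0,0.75,1],[0,0,0,0,0,0.75,1],[0,0,0,0,0,0.75,1],[0,0,0,0,0,0.75,1],[0,0,0,0,0,0.75,1],[0,0,0,0,0,0.75,1],[0,0,0,0,0,0.75,1],[0,0,0,0,0,0.75,1],[0,0,0,0,0,0.75,1],[0,0,0,0,0,0.75,1],[0,0,0,0,0,0.75,1],[0,0,0,0,0,0.75,1],[0,0,0,0,0,0,1]])

```text
t: 20.38
tcp_pos: [0.4954, 0.13, 0.0854]
tcp_rot: [0.132, 0.843, 0.471, 0.223]
ft_force: [9.2, -0.1, -5.6]
opening: 0.011
grip_force: 51.8
```

```bash
python3 - <<'E'
from k import *
tr=dialR(42).as_matrix(); F2=F+.0023*tr[:,1]+.002*tr[:,0]
go(F2+.01*N,dialR(-30)); o=arm.get_obs(); print(q0.round(3),o['ft_force'],o['ft_torque'],o['opening'])
E
```

```text
[0.1103 0.56   0.3929 0.274  0.0324 0.0144] 0.012005903442620341
toolrot [ 1.571  0.    -0.   ] [[ 0.03  1.    0.  ]
 [ 1.   -0.03  0.  ]
 [ 0.    0.   -1.  ]]
t 20.38 tcp [0.4954 0.13   0.0854] shift [-0.03 -0.02  0.05] turn [ 0.01 -0.03 -0.01]
[ 0.348  0.239  2.284 -0.987  0.221  1.829] [ 9.17416356 -0.1150631  -5.63460554] [ 0.0916828  -0.60338112  0.09180447] 0.011022889089691096
```

Request:
servo_tool(deltas=[[0,0,0,0,0,0,0.6],[0,0,0,0,0,0,0],[0,0,0,0,0,0,0],[0,0,0,0,0,0,0],[0,0,0,0,0,0,0],[0,0,-0.3,0,0,0,0],[0,0,-0.4,0,0,0,0],[0,0,-0.4,0,0,0,0],[0,0,0,0,0,-1,0],[0,0,0,0,0,-1,0],[0,0,0,0,0,-1,0],[0,0,0,0,0,-1,0],[0,0,0,0,0,-1,0],[0,0,0,0,0,-1,0],[0,0,0,0,0,-1,0],[0,0,0,0,0,-1,0],[0,0,0,0,0,-1,0],[0,0,0,0,0,-1,0]])

```text
t: 21.88
tcp_pos: [0.4709, 0.1298, 0.1225]
tcp_rot: [0.208, 0.591, 0.764, 0.152]
ft_force: [-0.1, 0.9, -0.5]
opening: 0.0428
grip_force: 0.0
```

Request:
servo_tool(deltas=[[0,0,0,0,0,-1,0],[0,0,0,0,0,-1,0],[0,0,0,0,0,-1,0],[0,0,0,0,0,-1,0],[0,0,0,0,0,-1,0],[0,0,0,0,0,-1,0],[0,0,0,0,0,-1,0],[0,0,0,0,0,-1,0],[0,0,0,0,0,-1,0],[0,0,0,0,0,-1,0],[0,0,0,0,0,-1,0],[0,0,0,0,0,-1,0],[0,0,0,0,0,-1,0],[0,0,0,0,0,-1,0],[0,0,0,0,0,-1,0],[0,0,0,0,0,-1,0],[0,0,0,0,0,-1,0],[0,0,0,0,0,-1,0],[0,0,0,0,0,-1,0],[0,0,0,0,0,-1,0]])

```text
t: 23.55
tcp_pos: [0.4709, 0.1297, 0.1225]
tcp_rot: [0.254, -0.136, 0.956, -0.044]
ft_force: [-0.4, 0.0, 0.4]
opening: 0.0426
grip_force: 0.0
```

Request:
servo_tool(deltas=[[0,0,0,0,0,-1,0],[0,0,0,0,0,-1,0],[0,0,0,0,0,-1,0],[0,0,0,0,0,-1,0],[0,0,0,0,0,-1,0],[0,0,0,0,0,-1,0],[0,0,0,0,0,-1,0],[0,0,0,0,0,-1,0],[0,0,0,0,0,-0.95,0],[0,0,0,0,0,0,0],[0,0,0,0,0,0,0]])

```text
t: 24.47
tcp_pos: [0.471, 0.1298, 0.1225]
tcp_rot: [0.223, -0.46, 0.85, -0.129]
ft_force: [0.5, 0.4, -0.1]
opening: 0.0425
grip_force: 0.0
```

```bash
python3 - <<'E'
from k import *
tr=dialR(42).as_matrix(); F2=F+.0023*tr[:,1]+.002*tr[:,0]
print(q0.round(3)); go(F2+.011*N,dialR(150))
f=arm.grab_frame('wrist'); g=f['frame'][:,:,::-1].copy()
print('axis top',proj(f,F2+.033*N),'skirt',proj(f,F2+.005*N), 'nose3',proj(f,nose(3,.033,.018,F2)), 'tail',proj(f,nose(3,.033,-.018,F2)))
u,v=proj(f,F2+.033*N)[0].astype(int); x0,y0=max(u-100,0),max(v-75,0); print('crop',x0,y0)
cv2.imwrite('pics/w8.png',cv2.resize(g[y0:y0+150,x0:x0+200],None,fx=4,fy=4,interpolation=cv2.INTER_CUBIC))
E
```

```text
[0.1103 0.56   0.3929 0.274  0.0324 0.0144] 0.012005903442620341
toolrot [1.571 0.    0.   ] [[ 0.03  1.    0.  ]
 [ 1.   -0.03  0.  ]
 [ 0.    0.   -1.  ]]
[ 0.372  0.138  2.276 -0.694  0.309 -1.57 ]
t 24.47 tcp [0.471  0.1298 0.1225] shift [-0.02 -0.03  1.13] turn [ 0.01 -0.01 -0.33]
axis top [[314.43406541 287.21028789]] skirt [[314.56889927 267.66277476]] nose3 [[315.32202459 317.43710834]] tail [[313.491488   255.03720413]]
crop 214 212
```

View pics/w8.png

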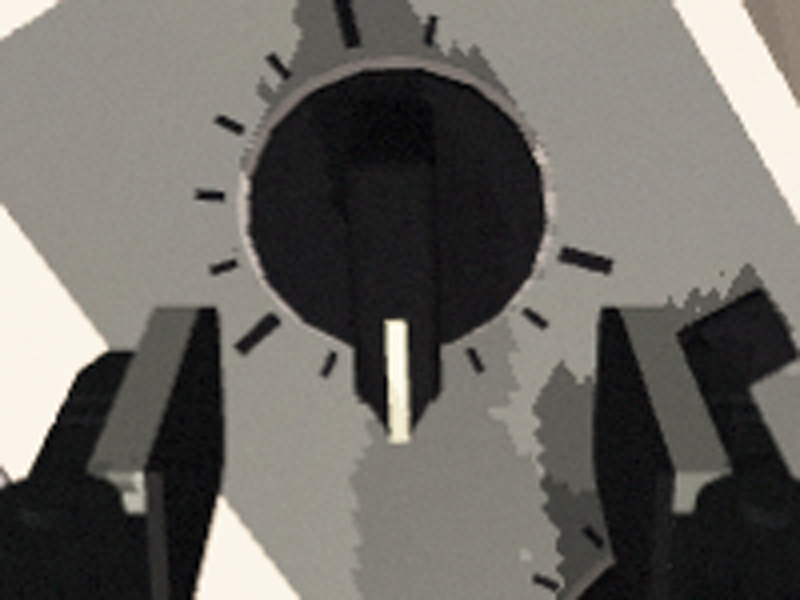

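The picture shows the stripe at u≈399/4 pointing between ticks 2 and 4, so the timer is at mark 3 with the bar centred between the pads. I'll regrip and turn the last 72°.

Request:
servo_tool(deltas=[[0.0,-0.04,0.2,0,0,-0.33,0],[0,0,0.3,0,0,0,0],[0,0,0.3,0,0,0,0],[0,0,0.2,0,0,0,0],[0,0,0.1,0,0,0,0],[0,0,0,0,0,0,0.5],[0,0,0,0,0,0,0.7],[0,0,0,0,0,0,1],[0,0,0,0,0,0,1],[0,0,0,0,0,0,1],[0,0,0,0,0,0,1]], squeeze=40)

```text
t: 25.43
tcp_pos: [0.4943, 0.1283, 0.0854]
tcp_rot: [0.222, -0.472, 0.843, -0.133]
ft_force: [0.3, -0.3, 0.6]
opening: 0.0112
grip_force: 41.4
```

```bash
python3 - <<'E'
from k import *
tr=dialR(42).as_matrix(); F2=F+.0023*tr[:,1]+.002*tr[:,0]
go(F2+.011*N,dialR(78)); o=arm.get_obs(); print(q0.round(3),o['ft_force'],o['ft_torque'],o['opening'])
E
```

```text
[0.1103 0.56   0.3929 0.274  0.0324 0.0144] 0.012005903442620341
toolrot [1.571 0.    0.   ] [[ 0.03  1.    0.  ]
 [ 1.   -0.03  0.  ]
 [ 0.    0.   -1.  ]]
t 25.43 tcp [0.4943 0.1283 0.0854] shift [-0.02  0.02  0.03] turn [ 0.000e+00 -1.000e-02  1.573e+01]
[ 0.345  0.238  2.285 -0.974  0.222 -1.33 ] [ 0.33069408 -0.28568281  0.60413037] [-0.10137994  0.20122708 -0.09274988] 0.011206281510033658
```

Request:
servo_tool(deltas=[[0,0,0,0,0,0.83,1],[0,0,0,0,0,0.83,1],[0,0,0,0,0,0.83,1],[0,0,0,0,0,0.83,1],[0,0,0,0,0,0.83,1],[0,0,0,0,0,0.83,1],[0,0,0,0,0,0.83,1],[0,0,0,0,0,0.83,1],[0,0,0,0,0,0.83,1],[0,0,0,0,0,0.83,1],[0,0,0,0,0,0.83,1],[0,0,0,0,0,0.83,1],[0,0,0,0,0,0.83,1],[0,0,0,0,0,0.83,1],[0,0,0,0,0,0.83,1],[0,0,0,0,0,0.83,1],[0,0,0,0,0,0.83,1],[0,0,0,0,0,0.83,1],[0,0,0,0,0,0.79,1],[0,0,0,0,0,0,1]], squeeze=50)

```text
t: 27.1
tcp_pos: [0.4941, 0.1291, 0.0852]
tcp_rot: [0.257, 0.115, 0.959, 0.024]
ft_force: [-1.9, 3.0, 1.0]
opening: 0.0111
grip_force: 51.8
```

```bash
python3 - <<'E'
from k import *
tr=dialR(42).as_matrix(); F2=F+.0023*tr[:,1]+.002*tr[:,0]
go(F2+.011*N,dialR(78)); o=arm.get_obs(); print(q0.round(3),o['ft_force'],o['ft_torque'],o['opening'])
E
```

```text
[0.1103 0.56   0.3929 0.274  0.0324 0.0144] 0.012005903442620341
toolrot [ 1.571 -0.    -0.   ] [[ 0.03  1.    0.  ]
 [ 1.   -0.03  0.  ]
 [ 0.    0.   -1.  ]]
t 27.1 tcp [0.4941 0.1291 0.0852] shift [0.   0.   0.03] turn [ 0.02 -0.02 -0.01]
[ 0.346  0.238  2.286 -0.974  0.22  -0.071] [-1.93111441  3.02414865  1.047503  ] [0.40055237 0.56664629 0.24147355] 0.011093410898968634
```

Hold briefly, release and back off along the axis.

Request:
servo_tool(deltas=[[0,0,0,0,0,0,1],[0,0,0,0,0,0,1],[0,0,0,0,0,0,0.6],[0,0,0,0,0,0,0],[0,0,0,0,0,0,0],[0,0,0,0,0,0,0],[0,0,0,0,0,0,0],[0,0,-0.3,0,0,0,0],[0,0,-0.4,0,0,0,0],[0,0,-0.4,0,0,0,0],[0,0,-0.4,0,0,0,0],[0,0,-0.3,0,0,0,0],[0,0,0,0,0,0,0],[0,0,0,0,0,0,0],[0,0,0,0,0,0,0]])

```text
t: 28.35
tcp_pos: [0.4584, 0.1292, 0.147]
tcp_rot: [0.257, 0.114, 0.959, 0.023]
ft_force: [0.1, -0.2, -0.5]
opening: 0.0426
grip_force: 0.0
```

```bash
python3 - <<'E'
from h import *
tr=dialR(42).as_matrix(); F2=F+.0023*tr[:,1]+.002*tr[:,0]
f=arm.grab_frame('wrist'); g=f['frame'].astype(int)
u,v=proj(f,F2+.033*N)[0].astype(int)
s=g[v-50:v+50,u-50:u+50]
# white stripe, away from edges: bright pixels within 25 mm of the axis on the dial-top plane
ys,xs=np.nonzero(g.min(2)>150)
P=[at(f,(x,y),.1) for x,y in zip(xs,ys)] if 0 else None
pts=[]
for x,y in zip(xs,ys):
    if abs(x-u)>70 or abs(y-v)>70: continue
    c,d=ray(f,(x,y)); p=c+d*(((F2+.033*N-c)@N)/(d@N)); e=p-F2-.033*N
    if np.hypot(e@U,e@Y)<.024: pts.append((e@U*1e3,e@Y*1e3))
pts=np.array(pts); print(len(pts)); m=pts.mean(0); w,V=np.linalg.eigh(np.cov(pts.T)); a=V[:,1]*np.sign(V[:,1]@m)
th=np.degrees(np.arctan2(a[1],a[0])); print('stripe mean U,Y mm',m.round(1),'len',np.sqrt(w).round(2),'ccw deg',th.round(1),'mark',((132-th)/24).round(2))
for c in ['top','wrist']:
    if c=='top': f=arm.grab_frame(c)
    b=arm.spot_in('basket_grip',c)[:2]; print(c,b)
    if c=='top' and b:
        x=b[0]['bbox']; print(at(f,((x[0]+x[2])/2,(x[1]+x[3])/2),.165))
o=arm.get_obs(); print(o['t'],o['ft_force'].round(2) if hasattr(o['ft_force'],'round') else o['ft_force'])
E
```

```text
117
stripe mean U,Y mm [12.7 -3.2] len [2.5  5.36] ccw deg -18.9 mark 6.29
top [{'bbox': [215.5, 182.9, 269.8, 212.0], 'conf': 0.64}]
[0.63039924 0.15626536 0.165     ]
wrist [{'bbox': [326.2, 327.8, 455.9, 438.0], 'conf': 0.79}, {'bbox': [203.5, 89.0, 542.4, 410.1], 'conf': 0.4}]
28.55 [0.02 0.68 0.27]
```

```bash
python3 -c "
from plant import arm
print(arm.sign_off())"
```

```text
the job is handed in; nothing more can be done
None
```

I handed the job in at about 28.5 s: the basket stands released in the dryer well, and the timer reads at mark 6 from the last wrist picture (estimates 6.1 to 6.3, nearest click 6). It has been let go, and the hand-in returned no verdict.

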